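Push a roller cone home under the keeper's spring flap

TASK

Press down the long thumb plate of the spring-closed keeper flap with one fingertip and hold it there so that the flap stands open, and meanwhile push the tapered roller cone along the track with the other fingertip, under the flap and home to the end stop. Then draw the fingers clear so that the flap comes down and rests on the cone. The cone is only to be pushed: do not lift or tip it, and leave the tin, the flange bearing, the mallet and the hammer where they are.

Things in the scene. Friction and masses are not known exactly. Their poses are not given: they have to be found in the camera images.
- keeper: Galvanized cone keeper, fixed: straight track with a spring flap. Origin: at shelf height, on the track's centre line, below the shut flap's front edge. x: along the track, the pushing direction; y: left; z: up. Track floor 6 mm above the shelf, x -135 to 56 mm. Left wall: inner face y 34 mm, 40 mm high. Right curb: inner face y -45 mm, 16 mm high, whole length.
- seat (a point): Point on the track floor below the cone's centre when the cone is home (keeper x 20, y 0, z 6 mm). The end stop is a plate across the track, its face 29.5 mm beyond this point, top at z 32 mm. The home cone lies 49.5 mm deep under the flap; its last 9.5 mm stand out in front as finger room, so a finger need not go in under the flap.
- hinge (a point): Point on the hinge line of the flap, at its front edge (keeper x 0, y 38, z 44 mm); the line runs along keeper x on top of the left wall. The flap is one flat steel sheet, 3 mm thick, that rocks on it: right of the line it is the flap over the track (x 0 to 52 mm, 74 mm wide), left of it the thumb plate outside the track (x -125 to 35 mm, 64 mm wide), alongside the open track too.
- flap (a joint): Opening angle, rad: 0 = shut (sheet slopes 0.33 rad, low on the right, barring the cone), 0.80 = fully open at a hard stop (sheet slopes 0.47 rad, low on the left). The spring shuts it: 0.12 N m shut, 0.24 N m fully open, i.e. 2.5 to 5.5 N of press on the thumb plate 45 to 50 mm from the hinge. The cone passes under from about 0.3 rad. Let down on the cone at home it rests at about 0.2 rad.
- thumb (a point): Point on the thumb plate, 50 mm left of the hinge along the sheet, keeper x -45 mm, in mid thickness; moves with the flap. Its height over the shelf is 60 mm shut and 21 mm fully open, when the plate's outer edge is at 15 mm. A fingertip may slide along the plate in x while pressing; a second fingertip at that same height beside it, over the track, meets the cone's side.
- flap_edge (a point): Front corner of the flap's free (right) edge, 74 mm from the hinge along the sheet; moves with the flap. Its height over the shelf is 20 mm shut and 78 mm fully open. The hinge's two upright ears, 52 mm high, stand at keeper x -133 and 54 mm, y 32 to 48 mm.
- cone: Tapered roller bearing cone (inner ring, cage, rollers) of bright steel, standing on its large end on the track floor, its centre 36 to 66 mm short of the flap's front edge and within 6 mm of the centre line. Origin: centre of its underside. Outer diameter 59 mm at 4 mm up, tapering to 52 mm at 21 mm, then a bare ring of 43 mm up to 28 mm; open bore 35 mm. 0.2 to 0.42 kg.
- tin: Bystander: round green plastic tin for grease fitting caps, 57 mm diameter, 45 mm high, loose, to the right of the keeper. Origin: centre of its underside.
- flange_bearing: Bystander: flange bearing, 100 mm square grey flange on a round dark twist-lock socket base, 62 mm high, 1.3 kg, loose, on the right beyond the tin. Origin: centre of its underside.
- mallet: Bystander: battered wooden mallet lying left of the keeper; head 70 x 120 x 64 mm, handle 27 mm thick reaching 234 mm from the head's centre along its -x. Origin: under the head's centre.
- hammer: Bystander: copper-faced hammer lying beyond the end stop across the track's direction; head 102 mm long, 36 mm thick, handle 22 mm thick reaching 245 mm along its -x. Origin: under the head's centre.
Not all that is in view belongs to the job. Of the things that look like the cone, the middle-sized one is meant.

How it is judged:
On the way, in this order (a step that is already met when the one before it is completed fails the run):
1. the flap is held open, by at least 0.40 rad, while the cone still stands outside it on the track (value of joint flap above 0.4 rad and x of cone in the frame of keeper below -0.028 m), for 0.2 s.
2. the cone is home at the end stop (within 7 mm) while the flap is still held open, by at least 0.40 rad (value of joint flap above 0.4 rad and x of cone in the frame of keeper above 0.013 m), for 0.2 s.
At the end, for the whole second after the job is handed in: The cone stands upright on the track floor, within 7 mm of touching the end stop, and the flap is let down and rests on it (flap joint 0.05 to 0.32 rad), everything at rest (x of cone in the frame of keeper between 0.013 and 0.026 m and y of cone in the frame of keeper between -0.017 and 0.012 m and z of cone in the frame of keeper below 0.01 m and angle between cone's own z axis and vertical below 0.12 rad and value of joint flap between 0.05 and 0.32 rad and linear speed of cone below 0.02 m/s).
It fails at once if the cone is lifted more than 10 mm off the track floor (z of cone in the frame of keeper above 0.016 m).
It fails at once if the cone is tipped by more than 0.35 rad (angle between cone's own z axis and vertical above 0.35 rad).
It fails at once if the tin, the flange bearing, the mallet or the hammer is moved by more than 20 mm (distance of any of tin, flange_bearing, mallet, hammer from where it was at the start of the episode above 0.02 m).
It also fails if it takes over 51 s, if anything falls off the work surface, if the arm or the gripper's body presses on something with over 40 N, if the wrist force passes 120 N, or if a joint passes its speed limit or range.

ROBOT

A 6-joint arm with a two-finger parallel gripper is mounted at the origin on the work surface. World frame = base frame: x ahead of the robot, y to its left, z up, the work surface at z = 0. Lengths are in m, angles in rad, forces in N, time in s.
With the tool pointing down it reaches from about 0.325 to 0.775 m from the base axis. Payload 5.5 kg.
Tool frame: the origin (TCP) lies between the finger pads; the fingertips stand 8 mm ahead of it and the grasp point (between the pads) lies 11 mm behind it (tcp_to_tips is the distance from the TCP to the fingertips, in m); z points along the fingers, y is the direction in which the jaws open and shut (so a half turn about z gives the same grasp; the last joint's range is limited). The gripper opens to 88 mm and grips with 3 to 60 N. Pads are 20 mm wide; open, the fingers measure 115 mm over their backs; the gripper's body (75 mm by 178 mm) begins 61 mm behind the grasp point.
Start: joints at [1.12, 0.091, 1.231, -0, 1.82, -0.057], TCP at [0.23, 0.554, 0.231] pointing down, gripper open.
Joint ranges: [-2.87, 2.87], [-0.86, 2.18], [0.17, 2.46], [-1.51, 4.65], [0.06, 2.69], [-2.65, 2.65]. Speed limits (rad/s): [2.57, 2.57, 3.01, 3.14, 3.14, 3.14].

INTERFACE

Orientations are given as a unit quaternion [w, x, y, z].
In Python, from bench import * gives the robot as it stands. Calls block until the motion is done:
- move_to(position, orientation): joint-space move of the TCP to a pose.
- move_l(position, speed=0.15, orientation=None): straight line of the TCP; orientation=None keeps the orientation; speed is the mean speed in m/s.
- movej(angles): joint-space move.
- gripper_open() and close(): open the fingers fully, or close them until they stop; the grip force is fixed at half the most.
- hold(seconds).
- inverse_kinematics(position, orientation): joint angles nearest the present ones, or None.
- state(): the state.
- get_image(name): name is "side" or "top" or "wrist"; returns a dict with "frame" (420x560x3 uint8, blue, green, red), "depth" (420x560 float32, m along the optical axis (not along the pixel's ray), 0 where there is no reading), "camera_matrix" (3x3 intrinsics, pixels), "k1" (the pictures are not rectified: a ray, as slopes to the right and down, at radius r is drawn at 1 + k1 r^2 times it, then the intrinsics apply), "view" (4x4, takes a point from world to camera coordinates). Camera axes: x right, y up, looking along -z (the intrinsics and any distortion apply to the point x, -y, -z); pixel columns grow to the right and rows downward; lengths in m; the calibration is good to about 2 mm. A picture is of the moment at which its call begins.
A pose or a line that the arm cannot do raises IKError and nothing moves.
- job_done(): hands the job in, once; it reports no verdict.
The state is a dict: "time": time; "joint_pos": joint angles; "dq": joint speeds; "joint_torque": joint torques, N m; "ee_pos": TCP position; "ee_rot": TCP orientation; "ft_force": force on the tool from outside, world axes, zero at the start; "moment": the same for the moment, N m; "finger_gap": finger opening in m.
Only numpy, scipy, OpenCV 4.12 (cv2) and the standard library are available. Lean on these libraries where they do the work, as an engineer would, in place of code of your own. Each camera call takes 0.05 s, during which the arm holds its last target. There are 200 camera calls.

## Working session

There is one attempt and no reset: what is moved stays moved. The work goes in short steps, each a Python script; the robot and the scene stay as the last script left them, time stands still between calls to the robot, and variables do not carry over. Pictures are saved under pics/ and viewed, about 8 in all and at most 12, crops included, and the job is handed in when it is done.

```bash
mkdir -p pics; ls
cat > h.py <<'E'
from bench import *
import numpy as np, cv2, pickle
def snap(n,f):
    d=get_image(n); cv2.imwrite(f'pics/{f}.png',d['frame']); pickle.dump(d,open(f'pics/{f}.pkl','wb')); return d
def world(d,u,v,z=None):
    K=np.array(d['camera_matrix']);k1=float(d['k1']);V=np.array(d['view'])
    p=cv2.undistortPoints(np.array([[[u,v]]],float),K,np.array([k1,0,0,0,0.]))[0,0]
    ray=np.array([p[0],-p[1],-1.]);R=V[:3,:3];t=V[:3,3];c=-R.T@t;r=R.T@ray
    if z is None: s=float(np.median(d['depth'][int(v)-1:int(v)+2,int(u)-1:int(u)+2]))
    else: s=(z-c[2])/r[2]
    return c+s*r
E
python3 - <<'E'
from h import *
for n in ['top','side']:
    d=snap(n,n+'0'); print(n,d['k1'],np.round(np.linalg.inv(d['view'])[:3,3],3))
s=state();print(s['time'],s['ee_pos'],s['ee_rot'],s['finger_gap'])
a=cv2.imread('pics/top0.png')
E
```

```text
pics
top -0.1041296737933168 [ 0.454 -0.002  1.305]
side 0.004947697128406333 [0.417 0.612 0.836]
0.1 [0.23011764 0.55384287 0.2296321 ] [-2.11844870e-04  1.95622970e-01  9.80678781e-01 -8.59078768e-04] 0.08795417092458782
```

View pics/top0.png

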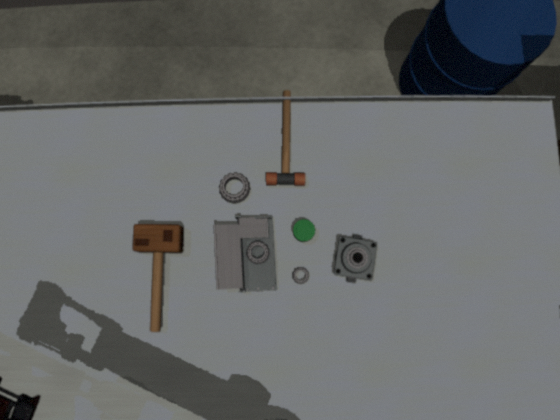

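View pics/side0.png

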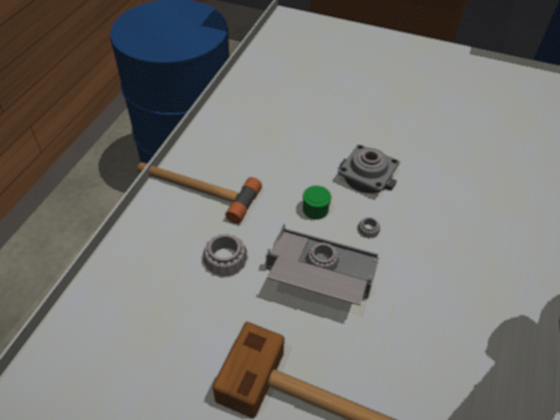

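Top view: keeper around px (245,252), thumb plate on its left, medium cone at (258,251), pushing direction is image-up. Going above for a close look.

Run:
```python
from h import *
d=pickle.load(open('pics/top0.pkl','rb'))
for n,p in dict(cone=(258,251),tin=(303,229),plateBL=(217,287),plateTL=(215,223),trackBR=(275,290),flapTR=(272,216)).items(): print(n,np.round(world(d,*p),3),np.round(world(d,*p,0.03),3))
c=world(d,258,251,0.03)
q=[0,0,1,0]
q=np.array([0,.195623,.980679,0]); 
move_to([c[0]-.02,c[1]+.02,0.30],[0,0,1,0]) if inverse_kinematics([c[0]-.02,c[1]+.02,0.30],[0,0,1,0]) is not None else print('x')
s=state();print(s['time'],s['ee_pos'],s['ee_rot'],s['joint_pos'])
d=snap('wrist','w0');print(np.round(d['view'],3))
a=cv2.resize(d['frame'],(784,588),interpolation=cv2.INTER_CUBIC);cv2.imwrite('pics/w0b.png',cv2.convertScaleAbs(a,alpha=1.6,beta=20))
```

```text
cone [0.538 0.036 0.007] [0.537 0.036 0.03 ]
tin [ 0.589 -0.079  0.045] [ 0.591 -0.08   0.03 ]
plateBL [0.448 0.136 0.067] [0.448 0.14  0.03 ]
plateTL [ 0.614  0.148 -0.001] [0.61  0.145 0.03 ]
trackBR [ 0.438 -0.005 -0.001] [ 0.438 -0.005  0.03 ]
flapTR [ 0.63  -0.001 -0.001] [ 0.626 -0.001  0.03 ]
2.1833 [0.51692123 0.05643039 0.29985977] [-1.03923448e-04 -4.36933857e-04  9.99999894e-01  1.00818546e-04] [ 4.31651054e-02 -9.80745977e-02  1.29603685e+00  2.25864846e-04
  1.94382944e+00 -1.52842280e+00]
[[-0.001  1.     0.001 -0.057]
 [-0.957 -0.001 -0.29   0.549]
 [-0.29  -0.002  0.957 -0.308]
 [ 0.     0.     0.     1.   ]]
```

View pics/w0b.png

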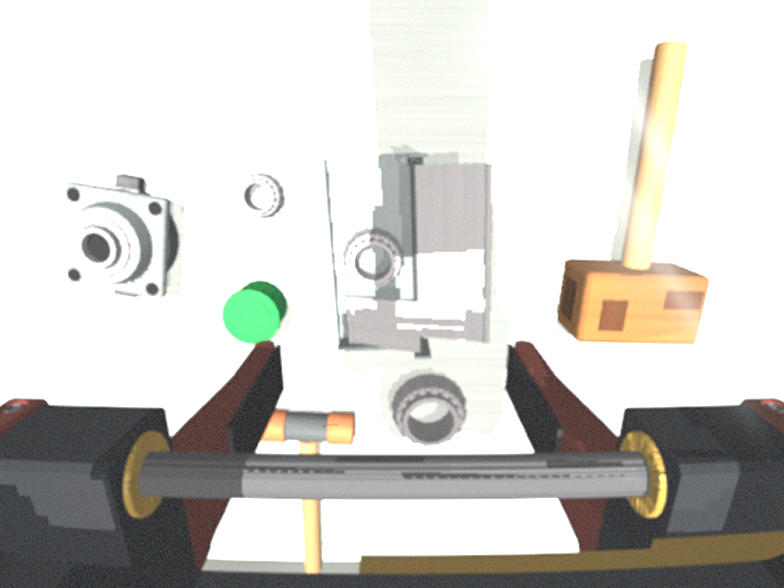

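Run:
```python
from h import *
d=pickle.load(open('pics/w0.pkl','rb'))
a=d['frame'][100:255,225:360];a=cv2.convertScaleAbs(cv2.resize(a,None,fx=3.8,fy=3.8,interpolation=cv2.INTER_CUBIC),alpha=1.0,beta=0);cv2.imwrite('pics/w0c.png',a)
for n,(u,v,z) in dict(cone=(373,258,.034),plBL=(490,165,.066),plFL=(487,342,.066),curbBR=(328,160,.016),flapR=(345,298,.021),flapH=(415,298,.044),).items(): print(n,np.round(world(d,u/1.4,v/1.4,z),4),np.round(world(d,u/1.4,v/1.4),4))
```

```text
cone [0.5309 0.0372 0.034 ] [0.5372 0.036  0.0061]
plBL [0.4448 0.1363 0.066 ] [0.4447 0.1357 0.0688]
plFL [0.6029 0.143  0.066 ] [0.6019 0.1425 0.0684]
curbBR [ 0.4417 -0.0044  0.016 ] [ 0.4418 -0.0058  0.006 ]
flapR [0.5746 0.0082 0.021 ] [0.5789 0.0067 0.0077]
flapH [0.5673 0.0769 0.044 ] [0.5678 0.077  0.0422]
```

View pics/w0c.png

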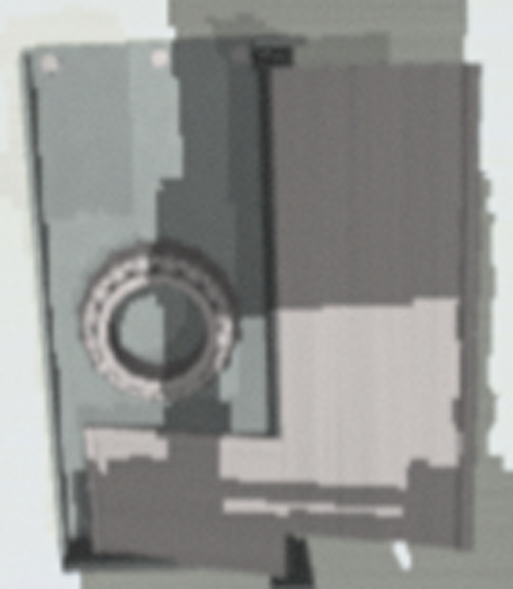

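Run:
```python
from h import *
from scipy.optimize import least_squares
d=pickle.load(open('pics/w0.pkl','rb'))
P=[((479,66),(-.125,.098,.066)),((472,548),(.035,.098,.066)),((86,428),(0,-.0315,.0215)),((279,437),(0,.038,.0455))]
W=np.array([world(d,u/3.8+225,v/3.8+100,m[2]) for (u,v),m in P]);M=np.array([m for _,m in P])
def T(p,m):
    c,s=np.cos(p[2]),np.sin(p[2]);return np.c_[p[0]+c*m[:,0]-s*m[:,1],p[1]+s*m[:,0]+c*m[:,1]]
r=least_squares(lambda p:(T(p,M)-W[:,:2]).ravel(),[.57,.04,0]);p=r.x;print(p);print(np.round((T(p,M)-W[:,:2])*1000,1))
c=world(d,160/3.8+225,325/3.8+100,.034);dx=c[:2]-p[:2];k=np.array([[np.cos(p[2]),np.sin(p[2])],[-np.sin(p[2]),np.cos(p[2])]])@dx
print('cone',c,'keeper',k)
```

```text
[0.57209921 0.04317069 0.03727898]
[[-0.7 -1. ]
 [ 0.6 -2.4]
 [-0.9  1.8]
 [ 0.9  1.7]]
cone [0.53255972 0.03809643 0.034     ] keeper [-0.03970114 -0.00359708]
```

```bash
cat >> h.py <<'E'
from scipy.spatial.transform import Rotation as Ro
KP=np.array([.5721,.0422]);KY=.0373
R=Ro.from_euler('z',KY-.36)*Ro.from_euler('x',.08)*Ro.from_matrix(np.diag([-1,1,-1.]))
q=R.as_quat();Q=[q[3],q[0],q[1],q[2]]
def tcp(kx,ky,zt):
    "push finger tip centre at keeper (kx,ky); thumb tip centre at height zt"
    c,s=np.cos(KY),np.sin(KY);w=KP+[c*kx-s*ky,s*kx+c*ky]
    o=R.apply([0,-.051,.008]);t=R.apply([0,.051,.008])
    return [w[0]-o[0],w[1]-o[1],zt-t[2]]
def rep():
    s=state();f=R.inv().apply(s['ee_pos']*0);print(round(s['time'],2),np.round(s['ee_pos'],4),'F',np.round(s['ft_force'],2),'M',np.round(s['moment'],2));return s
E
python3 - <<'E'
from h import *
for a in [(-.090,-.006,.1),(-.090,-.006,.03),(-.017,-.006,.03)]: print(np.round(tcp(*a),3),inverse_kinematics(tcp(*a),Q) is not None)
move_to(tcp(-.09,-.006,.10),Q);rep()
for z in (.075,.066,.06,.05,.042,.036): 
    move_l(tcp(-.09,-.006,z),.05);rep()
snap('top','top1');snap('side','side1')
d=pickle.load(open('pics/side1.pkl','rb'));cv2.imwrite('pics/side1c.png',cv2.resize(d['frame'][180:340,210:420],None,fx=3.6,fy=3.6,interpolation=cv2.INTER_CUBIC))
E
```

```text
[0.498 0.08  0.104] True
[0.498 0.08  0.034] True
[0.571 0.083 0.034] True
3.04 [0.4992 0.0807 0.1056] F [-0.19 -0.98  0.22] M [-0.05  0.05  0.  ]
3.69 [0.4982 0.0805 0.0788] F [ 0.45  0.22 -0.19] M [-0.01  0.02 -0.05]
4.03 [0.498  0.0804 0.0694] F [ 0.35 -0.03  0.37] M [-0.02 -0.02  0.02]
4.29 [0.4986 0.0804 0.064 ] F [ 0.6  -0.25  2.01] M [-0.01 -0.1  -0.07]
4.64 [0.4983 0.0805 0.0537] F [0.79 0.15 3.58] M [ 0.29 -0.14  0.05]
4.95 [0.4984 0.0806 0.046 ] F [0.73 0.65 3.87] M [ 0.37 -0.17 -0.02]
5.22 [0.4985 0.0802 0.0402] F [ 0.97 -0.5   4.82] M [ 0.11 -0.22 -0.07]
```

View pics/side1c.png

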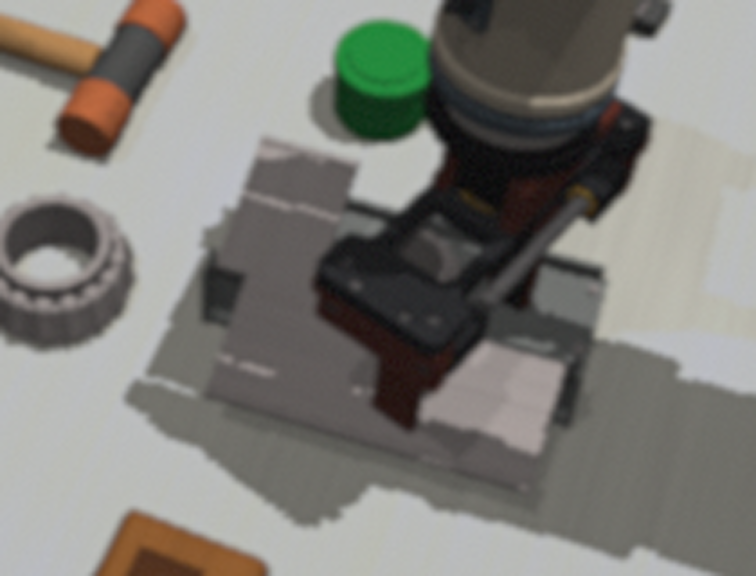

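The flap stands open with the thumb finger on the plate (crop ~(395,410)), the cone visible behind the gripper (~(440,245)). Now pushing in steps and watching the force.

Run:
```python
from h import *
move_l(tcp(-.09,-.006,.030),.05);hold(.3);rep()
for x in (-.08,-.07,-.06,-.05): 
    move_l(tcp(x,-.006,.030),.03);rep()
d=snap('side','side2');snap('wrist','w2')
a=cv2.resize(d['frame'][180:320,210:400],None,fx=2.05,fy=2.05,interpolation=cv2.INTER_CUBIC)
b=pickle.load(open('pics/w2.pkl','rb'))['frame'];b=cv2.resize(b,(int(560*287/420),287))
cv2.imwrite('pics/m2.png',np.hstack([a[:287],b]))
```

```text
5.88 [0.4985 0.0805 0.0342] F [ 1.64 -0.19  5.24] M [ 0.27 -0.41 -0.09]
6.37 [0.508  0.0811 0.0335] F [-2.09  1.96  4.47] M [0.52 0.33 0.2 ]
6.85 [0.5187 0.0812 0.034 ] F [-2.28  0.47  3.56] M [0.5  0.27 0.08]
7.33 [0.5286 0.0816 0.034 ] F [-2.21  1.29  4.09] M [0.44 0.25 0.12]
7.82 [0.5385 0.082  0.034 ] F [-2.69  1.24  4.24] M [0.42 0.34 0.13]
```

View pics/m2.png

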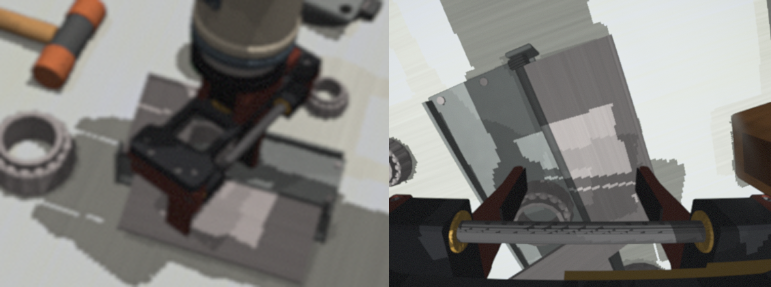

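Run:
```python
from h import *
d=pickle.load(open('pics/w2.pkl','rb'))
cv2.imwrite('pics/w2c.png',cv2.convertScaleAbs(cv2.resize(d['frame'][220:380,130:300],None,fx=3.5,fy=3.5,interpolation=cv2.INTER_CUBIC),alpha=1.3))
w=world(d,228,305,.034);print(w, Ro.from_euler('z',-KY).apply([*(w[:2]-KP),0]))
```

```text
[0.54848684 0.04803541 0.034     ] [-0.02337912  0.00671192  0.        ]
```

View pics/w2c.png

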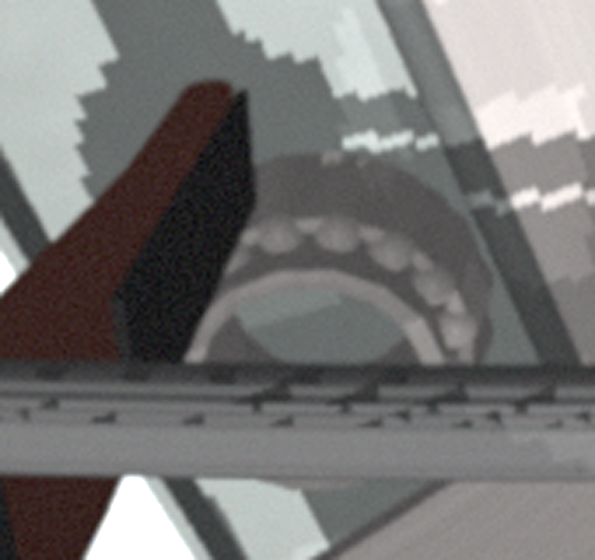

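Run:
```python
from h import *
d=pickle.load(open('pics/w2.pkl','rb'))
for u,v,z in ((315,275,.034),(190,360,.034),(445,360,.034),(490,300,.01),(540,362,.006)):
    w=world(d,130+u/3.5,220+v/3.5,z);print(np.round(Ro.from_euler('z',-KY).apply([*(w[:2]-KP),0])*1000,1))
```

```text
[-28.7   4.4   0. ]
[-22.3 -19.8   0. ]
[-6.4 16.8  0. ]
[ 1.4 22.7  0. ]
[20.5 25.6  0. ]
```

Circle fit to the bore rim puts the cone at keeper x ≈ -10, y ≈ -4 mm: centred on the finger. Continuing until the end stop.

Run:
```python
from h import *
for x in np.arange(-.047,-.011,.003):
    move_l(tcp(x,-.006,.030),.03);print(round(x,3),end=' ');s=rep()
    if s['ft_force'][0]<-9: break
hold(.4);rep()
d=snap('wrist','w3');snap('side','side3')
cv2.imwrite('pics/w3c.png',cv2.convertScaleAbs(cv2.resize(d['frame'][200:400,130:330],None,fx=2.9,fy=2.9,interpolation=cv2.INTER_CUBIC),alpha=1.3))
```

```text
-0.047 8.17 [0.5414 0.0821 0.0339] F [-2.52  1.74  4.07] M [0.46 0.45 0.11]
-0.044 8.42 [0.5444 0.0822 0.0339] F [-3.09  1.78  5.33] M [0.43 0.48 0.14]
-0.041 8.67 [0.5474 0.0823 0.0339] F [-2.64  1.89  4.21] M [0.44 0.45 0.13]
-0.038 8.92 [0.5504 0.0824 0.0339] F [-2.94  1.06  4.19] M [0.47 0.4  0.17]
-0.035 9.17 [0.5534 0.0825 0.0339] F [-2.87  2.14  4.89] M [0.44 0.42 0.09]
-0.032 9.42 [0.5564 0.0826 0.0339] F [-3.93  1.26  3.82] M [0.49 0.37 0.08]
-0.029 9.67 [0.5594 0.0827 0.0339] F [-1.85  1.23  4.15] M [0.42 0.4  0.07]
-0.026 9.92 [0.5624 0.0829 0.0339] F [-3.77  1.14  3.86] M [0.42 0.42 0.11]
-0.023 10.17 [0.5654 0.083  0.0339] F [-3.86  1.56  3.89] M [0.43 0.35 0.15]
-0.02 10.42 [0.5684 0.0831 0.034 ] F [-3.23  0.97  3.11] M [0.48 0.42 0.14]
-0.017 10.67 [0.5702 0.0831 0.0337] F [-6.9   1.32  6.83] M [ 0.3   1.29 -0.22]
-0.014 10.92 [0.5711 0.0828 0.0333] F [-14.88  -0.13  10.33] M [-0.11  2.77 -0.35]
11.32 [0.5711 0.0828 0.0333] F [-16.28   0.14   9.65] M [-0.08  2.76 -0.29]
```

View pics/w3c.png

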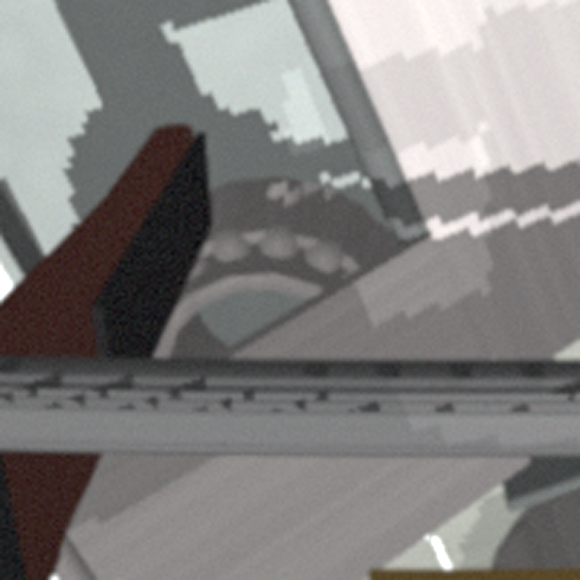

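Force rise to 16 N shows the end stop is reached, with the cone under the raised flap. I'll check the flap angle by depth before retreating.

Run:
```python
from h import *
d=pickle.load(open('pics/w3.pkl','rb'))
for u,v in ((420,300),(320,320),(300,500),(200,500),(150,520)):
    w=world(d,130+u/2.9,200+v/2.9);k=Ro.from_euler('z',-KY).apply([*(w[:2]-KP),0]);print(np.round(k*1000,1),round(w[2]*1000,1),'open',round(.33+np.arctan2(w[2]-.0455,.038-k[1]),2))
```

```text
[ 8.8 32.7  0. ] 48.5 open 0.85
[ 2.5 17.3  0. ] 54.0 open 0.72
[29.9  2.3  0. ] 60.0 open 0.72
[ 19. -10.   0.] 65.4 open 0.72
[ 17.5 -17.5   0. ] 67.8 open 0.71
```

Run:
```python
from h import *
move_l(tcp(-.045,-.006,.030),.04);rep()
for z in (.045,.055,.065,.09,.2):
    move_l(tcp(-.045,-.006,z),.05 if z<.1 else .15);rep()
move_to([.46,.06,.30],[0,0,1,0]);hold(.3);rep()
d=snap('wrist','w4');cv2.imwrite('pics/w4c.png',cv2.resize(d['frame'],(784,588)))
```

```text
12.34 [0.5432 0.0821 0.0339] F [1.65 1.74 3.83] M [ 0.41 -0.39 -0.07]
12.79 [0.543  0.082  0.0489] F [-0.58 -0.25  3.17] M [0.34 0.13 0.09]
13.14 [0.5432 0.0819 0.0588] F [0.74 0.04 0.1 ] M [ 0.   -0.03  0.01]
13.49 [0.5436 0.0821 0.0694] F [-0.15  0.49  0.29] M [-0.01 -0.03 -0.03]
14.14 [0.5433 0.0821 0.094 ] F [-0.41 -0.28 -1.05] M [-0.02 -0.03  0.03]
15.03 [0.5429 0.0821 0.2026] F [0.6  0.17 0.22] M [-0.    0.04 -0.01]
15.91 [0.4602 0.06   0.2982] F [-0.47  0.24  0.35] M [ 0.06 -0.02  0.01]
```

View pics/w4c.png

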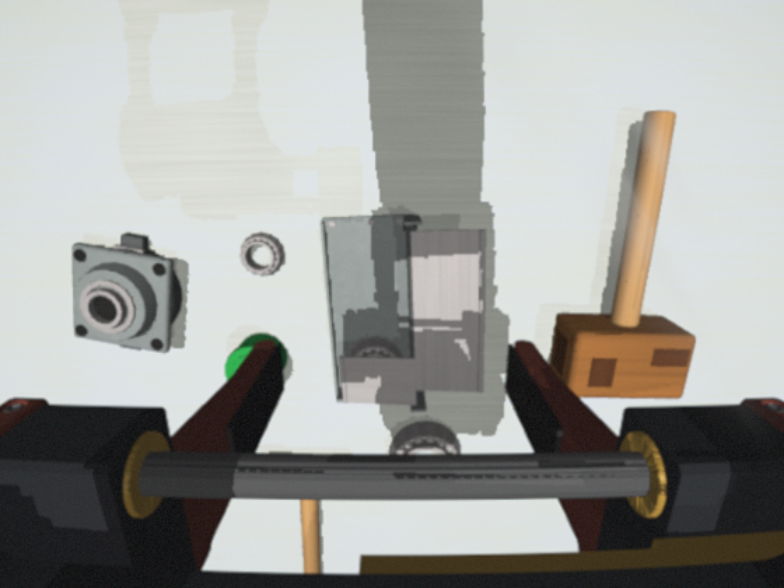

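The flap is down over the cone, whose rear rim shows at (375,340). The other objects are where they were. One numeric check, then I'll hand in.

Run:
```python
from h import *
d=pickle.load(open('pics/w4.pkl','rb'))
for u,v in ((360,385),(385,385),(355,372),(440,290),(465,290)):
    w=world(d,u/1.4,v/1.4);k=Ro.from_euler('z',-KY).apply([*(w[:2]-KP),0]);print(np.round(k*1000,1),round(w[2]*1000,1),'open',round(.33+np.arctan((w[2]-.0455)/(.038-k[1])),3))
for z,v in ((.01,336),(.027,341)):
    w=world(d,375/1.4,v/1.4,z);print('rear rim',np.round(Ro.from_euler('z',-KY).apply([*(w[:2]-KP),0])*1000,1))
job_done()
```

```text
[ 31.  -17.5   0. ] 38.0 open 0.195
[29.8  8.   0. ] 41.9 open 0.212
[ 16.  -21.6   0. ] 38.5 open 0.213
[-70.   63.4   0. ] 49.4 open 0.179
[-70.1  86.    0. ] 52.6 open 0.183
rear rim [-10.6  -1.2   0. ]
rear rim [-12.1  -0.5   0. ]
the job is handed in; nothing more can be done
```

The cone is pushed home against the end stop with the flap resting on it, and the job is handed in at about 16 s of the 51 s limit.

I used one turned and slightly tilted gripper pose throughout. One fingertip held the thumb plate down while the other pushed the cone along the track. Then I drew the pushing finger back, let the flap down slowly and moved the arm clear.

What the last checks showed:
- **Flap held open:** I measured about 0.72 rad by depth with the cone home. One point close to the hinge read 0.85, where small depth errors distort the angle most. Before the push I judged the opening from the plate height only, at about 0.7 rad.
- **Cone home:** the pushing force rose to 16 N at the end stop. The cone's rear rim was last seen at keeper x of about -11 mm, which puts its centre at about 16 to 19 mm, y about -1 mm. At the stop, the finger position gave about 21 mm instead. The two estimates disagree by a few mm, but both lie within the 13 to 26 mm allowed.
- **Flap let down:** it rests at about 0.18 to 0.21 rad, matching the expected 0.2.
- **Bystanders:** none appeared to have moved in the last picture. The hammer's head was hidden by the gripper, and I did not measure any of their positions.

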